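# Switch the sound selector to the round key

## Robot

A 6-joint arm with a two-finger parallel gripper is mounted at the origin on a cart in front of the work surface, level with it; the furniture and walls round the work are solid. World frame = base frame: x ahead of the robot, y to its left, z up, the work surface at z = 0. Lengths are in m, angles in rad, forces in N, time in s.
With the tool pointing down it reaches from about 0.4 to 0.825 m from the base axis. Payload 7 kg.
Tool frame: the origin (TCP) lies at the very end of the fingers, on their centre line; the grasp point (between the pads) lies 19 mm behind it (tcp_to_grasp is the distance from the TCP to the grasp point, in m); x points along the fingers, z is the direction in which the jaws open and shut, and the axes are right-handed (so a half turn about x gives the same grasp; the last joint's range is limited). The gripper opens to 88 mm and grips with 3 to 60 N. Pads are 19 mm wide; open, the fingers measure 130 mm over their backs; the gripper's body (78 mm by 193 mm) begins 47 mm behind the grasp point.
Start: joints at [-0.885, 0.359, 0.012, 0, -1.224, -0.288], TCP at [0.261, -0.622, 0.227] pointing down, gripper open.
Joint ranges: [-3.07, 3.07], [-1.43, 2.12], [-1.02, 1.25], [-3.03, 1.67], [-3.05, -0], [-3.03, 3.03]. Speed limits (rad/s): [2.39, 2.39, 3.01, 3.14, 3.14, 3.14].

## Interface

Orientations are given as [roll, pitch, yaw] about the fixed x, y, z axes, in that order (R = Rz(yaw) Ry(pitch) Rx(roll)).
In Python, from station import get_state, grab_frame, job_done, tcp_to_grasp gives the robot as it stands. The module is installed in compiled form; this text tells all that it offers.
- The arm moves only by the shell command python3 -m crank 'ROWS' [FORCE]. ROWS is JSON, a list of rows, each a list of 7 numbers: the shift along the tool's x, y, z in m, then the turn, a rotation vector about the tool's x, y, z in rad, then the opening, from 0 (shut) to 1 (fully open). In form: [[x, y, z, wx, wy, wz, fingers], ...]. A call has 1 to 10 rows; each row is the pose to reach, as a shift and turn from the pose commanded when the call began, along the tool's axes at that moment; what a row does not reach only later rows make up. A row lasts 1/8 s, in which the tool goes at most 62.5 mm and 10.7 degrees, less where a joint would pass 70% of its speed; a pose out of reach is approached as far as the arm can. A call with a gripper value outside its range is refused whole. The fingers move at their own pace and stop on an object; FORCE is the grip in N (left out, the last holds). Time passes only in rows, so rows that repeat a pose let the fingers close. It gives the time, the measured TCP pose, the force and the opening at its end, in the units of the state.
- get_state(): the state, without advancing time (a new reading comes with each control period).
- grab_frame(name): name is "side" or "top"; returns a dict with "pixels" (480x640x3 uint8, red, green, blue), "vfov" (degrees; the focal length in pixels is half the picture's height over the tangent of half this angle, whatever the lens; pixels are square), "cx", "cy" (the principal point, pixels), "k1" (the pictures are not rectified: a ray, as slopes to the right and down, at radius r is drawn at 1 + k1 r^2 times it, then the intrinsics apply), "extrinsics" (4x4, takes a point from world to camera coordinates). Camera axes: x right, y up, looking along -z (the intrinsics and any distortion apply to the point x, -y, -z); pixel columns grow to the right and rows downward; lengths in m; the calibration is good to about 2 mm. A picture is of the moment at which its call begins. There is no depth.
- job_done(): hands the job in, once; it reports no verdict.
The state is a dict: "t": time; "q": joint angles; "qd": joint speeds; "joint_efforts": joint torques, N m; "eef_pos": TCP position; "ee_rot": TCP orientation; "force": force on the tool from outside, world axes, zero at the start; "moment": the same for the moment, N m; "width": finger opening in m.
Only numpy, scipy, OpenCV 4.12 (cv2) and the standard library are available. Lean on these libraries where they do the work, as an engineer would, in place of code of your own. Each camera call takes 0.05 s, during which the arm holds its last target.

## Task

The sound selector on the desk has a row of three interlocked push keys, two oblong and one round, and one of the oblong keys is latched down. Switch it over to the round key: press the round key right down to its stop so that it stays down by itself and the oblong key pops up, then leave it alone. Do not press the other oblong key.

Things in the scene. Friction and masses are not known exactly. Their poses are not given: they have to be found in the camera images.
- round_key_top (a point): centre of the flat top of the round off-white key, 34 mm across, one of three keys in a row on the selector: a fixed dark metal box 50 mm high with wooden sides of 53 mm, 126 x 192 mm. Keys lie 52 mm apart along the long side, in any order; up, each top is 68 mm above the desk, 18 mm above the metal. x points across the row, away from the robot, y along the row, z up; yaw within 0.35 rad.
- round_key (a joint): how far the round key is pressed straight down, in m: 0 is up (start), 0.0125 its stop. Pressed to the stop and let go, it stays latched at about 0.010; pressed less than 0.010 it springs back up. It takes 1.5 to 3 N to push it to the stop. On the way, at about 0.003, it sets free the latched key, which springs up to 0.
- oblong_1 (a joint): the same for the off-white oblong key (54 mm across the row, 34 mm along it) that is latched down at the start, at about 0.010, its top 10 mm lower than the others. It may be in any of the three places.
- oblong_2 (a joint): the same for the other, equal oblong key, which is up at the start (0) and must stay up.

How it is judged:
By the outcome, as a careful person would: the job done as asked, in the order asked, and still so for the second after the job is handed in, with the robot touching nothing.
It also fails if it takes over 29 s, if anything falls off the work surface, if the arm or the gripper's body presses on something with over 40 N, if the wrist force passes 120 N, or if a joint passes its speed limit or range.

## Working session

There is one attempt and no reset: what is moved stays moved. The work goes in short steps, Python scripts to look and compute and a shell command to move; the robot and the scene stay as the last step left them, time stands still between calls to the robot, and variables do not carry over. Pictures are saved under pics/ and viewed, and the job is handed in when it is done.

```bash
mkdir -p pics
cat > h.py <<'E'
import numpy as np,cv2,pickle
from station import *
def snap(n,tag):
    f=grab_frame(n); pickle.dump(f,open(f'pics/{tag}.pkl','wb')); cv2.imwrite(f'pics/{tag}.png',f['pixels'][:,:,::-1]); return f
def K(f):
    h,w=f['pixels'].shape[:2]; F=h/2/np.tan(np.radians(f['vfov'])/2); return F
def ray(f,u,v):
    F=K(f); d=np.array([(u-f['cx'])/F,(v-f['cy'])/F]); p=d.copy()
    for _ in range(30): p=d/(1+f['k1']*(p@p))
    E=np.array(f['extrinsics']); R=E[:3,:3]; t=E[:3,3]
    return -R.T@t, R.T@np.array([p[0],-p[1],-1])
def atz(f,u,v,z):
    o,d=ray(f,u,v); return o+d*(z-o[2])/d[2]
def proj(f,P):
    E=np.array(f['extrinsics']); c=E[:3,:3]@np.array(P)+E[:3,3]
    p=np.array([c[0],-c[1]])/-c[2]; p=p*(1+f['k1']*(p@p)); return p*K(f)+[f['cx'],f['cy']]
E
python3 - <<'E'
from h import *
for n in('side','top'):
    f=snap(n,n+'0'); print(n,f['vfov'],f['cx'],f['cy'],f['k1'],np.round(-np.array(f['extrinsics'])[:3,:3].T@np.array(f['extrinsics'])[:3,3],3))
s=get_state(); print(s); print(tcp_to_grasp)
E
```

```text
side 47.724682502599144 324.188415098135 239.37083235591118 0.013083748793727175 [0.296 0.842 0.475]
top 55.90328860949522 316.31162415001955 243.05538151107544 -0.07626254645589883 [0.544 0.149 0.943]
{'t': 0.1, 'q': array([-8.84907019e-01,  3.59301651e-01,  1.11861292e-02, -3.10683273e-04,
       -1.22411157e+00, -2.88129272e-01]), 'qd': array([ 3.39995911e-04, -2.38506001e-04,  2.61788508e-03,  6.69583546e-04,
       -7.91846655e-04, -6.28749682e-05]), 'joint_efforts': array([-3.94386749e-03, -5.84162951e+01,  2.93747771e+01,  7.01545537e+00,
        1.01248693e-02, -7.91937191e-05]), 'eef_pos': array([ 0.26129636, -0.62191235,  0.22574032]), 'ee_rot': array([0.08677711, 1.56933605, 2.0552277 ]), 'force': array([-0.91522286,  1.34754413, -0.13653849]), 'moment': array([ 0.00758416, -0.02986063, -0.01732792]), 'width': 0.0875395082941683}
0.0188
```

View pics/top0.png

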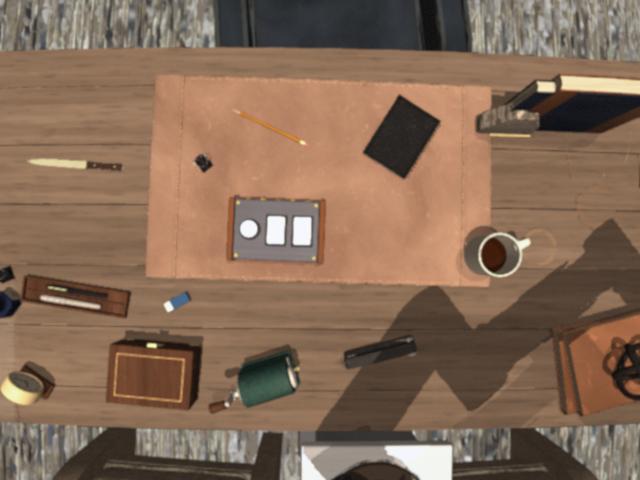

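View pics/side0.png

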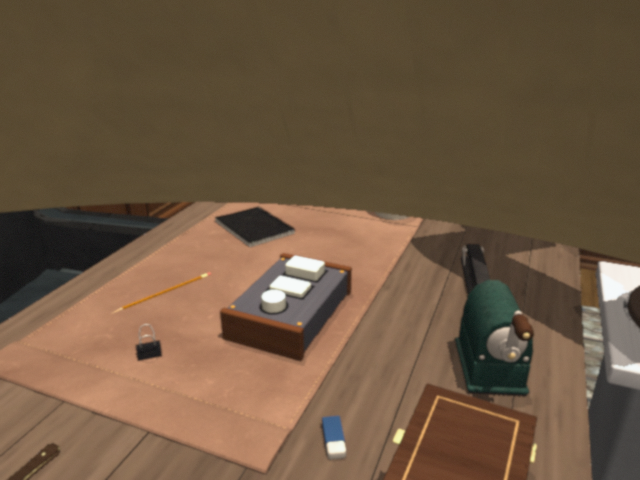

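The top view shows the round key at about (249,229), at the left end of the box. The oblong keys are at (276,230) and (302,231). In the side view the middle oblong (291,287) sits lower, so that is the latched one, and the far one (305,267) is up. I'll enlarge both views.

Run:
```python
import cv2
a=cv2.imread('pics/top0.png')[185:275,215:335]; b=cv2.imread('pics/side0.png')[245:365,210:370]
cv2.imwrite('pics/c1.png',cv2.resize(a,None,fx=6,fy=6,interpolation=2)); cv2.imwrite('pics/c2.png',cv2.resize(b,None,fx=5,fy=5,interpolation=2))
```

```text
(no output)
```

View pics/c1.png

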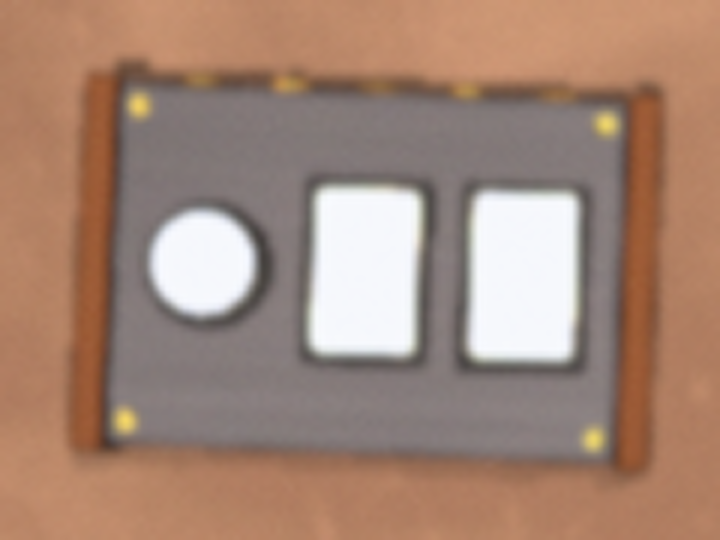

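View pics/c2.png

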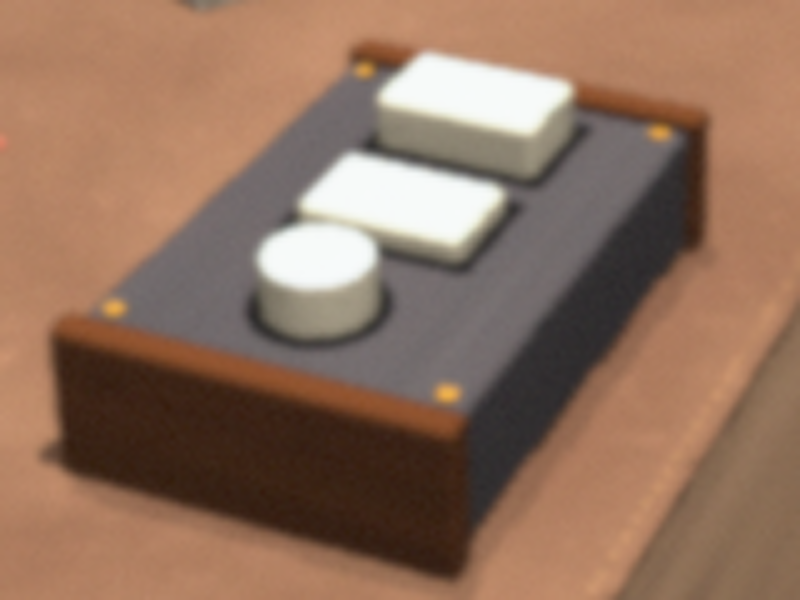

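Run:
```python
from h import *
f=pickle.load(open('pics/top0.pkl','rb'));g=pickle.load(open('pics/side0.pkl','rb'))
r=atz(f,215+202.5/6,185+262.5/6,.068); m=atz(f,215+364.5/6,185+271.5/6,.058); o=atz(f,215+523.5/6,185+275.5/6,.068)
print(r,m,o,np.linalg.norm(r-o)); print('side',atz(g,210+318/5,245+256/5,.068)); 
d=r-o; print('yaw',np.arctan2(-d[0],d[1]))
from scipy.spatial.transform import Rotation as R
s=get_state(); T=R.from_euler('xyz',s['ee_rot']); print(T.as_matrix().round(3)); p=np.array(s['eef_pos']); print(p,'shift to above key',T.inv().apply(r+[0,0,.1]-p))
```

```text
[0.60008212 0.26390424 0.068     ] [0.59822052 0.21229556 0.058     ] [0.59676545 0.16025736 0.068     ] 0.10369992828795506
side [0.59618563 0.27085741 0.068     ]
yaw -0.03198880852399658
[[-0.001 -0.922 -0.387]
 [ 0.001 -0.387  0.922]
 [-1.     0.     0.001]]
[ 0.26129636 -0.62191235  0.22574032] shift to above key [ 0.05865456 -0.65539674  0.68541631]
```

Run:
```python
from h import *
from scipy.optimize import least_squares
f=pickle.load(open('pics/top0.pkl','rb'));g=pickle.load(open('pics/side0.pkl','rb'))
for P,px in(([.600,.264,.068],(318,256)),([.5967,.1603,.068],(476,95)),([.5982,.2123,.058],(403,200))):
    print('proj crop',(proj(g,P)-[210,245])*5,'seen',px)
r=np.array([.600,.264,0]);
a=least_squares(lambda P:np.r_[proj(f,P)-[215+202.5/6,185+262.5/6],proj(g,P)-[210+318/5,245+256/5]],[.6,.26,.07]);print(a.x,a.fun)
```

```text
proj crop [316.62388984 241.0984724 ] seen (318, 256)
proj crop [473.60147046  78.63464003] seen (476, 95)
proj crop [400.42691683 184.88921652] seen (403, 200)
[0.59991555 0.26431748 0.06330159] [ 0.10254022  0.23932063 -0.18753429 -0.01560062]
```

The side view reads a constant 3 px lower for all three keys. That is a calibration bias, equal to about 4 mm of height. Horizontally the two views agree: round key at about (0.600, 0.264), row yaw about -0.03. I'll approach at the present height with the fingers shutting and the jaws turned across the row.

```bash
python3 -m crank '[[0,-0.041,0.043,-0.114,0,0,0],[0,-0.082,0.086,-0.228,0,0,0],[0,-0.123,0.129,-0.342,0,0,0],[0,-0.164,0.172,-0.456,0,0,0],[0,-0.205,0.215,-0.570,0,0,0],[0,-0.246,0.258,-0.684,0,0,0],[0,-0.287,0.301,-0.798,0,0,0],[0,-0.328,0.344,-0.912,0,0,0],[0,-0.369,0.387,-1.026,0,0,0],[0,-0.410,0.430,-1.141,0,0,0]]' 20
python3 - <<'E'
from h import *
from scipy.spatial.transform import Rotation as R
s=get_state(); T=R.from_euler('xyz',s['ee_rot']); print(s['eef_pos'],s['width'],T.as_matrix().round(3)); print(T.inv().apply(np.array([.6,.264,.168])-s['eef_pos']))
E
```

```text
t: 1.35
eef_pos: [0.473, -0.065, 0.2267]
ee_rot: [-2.602, 1.57, 0.512]
force: [1.3, -0.5, -0.2]
width: 0.0008
[ 0.47302895 -0.0650256   0.22665027] 0.0008101722645710045 [[ 0.    -0.028 -1.   ]
 [ 0.    -1.     0.028]
 [-1.    -0.    -0.   ]]
[ 0.05875069 -0.33243317 -0.11771105]
```

```bash
python3 -m crank '[[0,-0.055,-0.019,0,0,0,0],[0,-0.11,-0.039,0,0,0,0],[0,-0.165,-0.058,0,0,0,0],[0,-0.22,-0.078,0,0,0,0],[0.01,-0.275,-0.097,0,0,0,0],[0.035,-0.315,-0.112,0,0,0,0],[0.06,-0.332,-0.118,0,0,0,0],[0.06,-0.332,-0.118,0,0,0,0],[0.06,-0.332,-0.118,0,0,0,0]]'
python3 - <<'E'
from h import *
from scipy.spatial.transform import Rotation as R
for n in('top','side'): f=snap(n,n+'1'); 
s=get_state(); T=R.from_euler('xyz',s['ee_rot']); print(s['eef_pos'],s['force']); print(T.inv().apply(np.array([.6,.264,.068])-s['eef_pos']))
print(proj(f,s['eef_pos']))
E
```

```text
t: 2.48
eef_pos: [0.6015, 0.2606, 0.1669]
ee_rot: [1.751, 1.57, -1.422]
force: [-0.4, -0.5, 0.9]
width: 0.0005
[0.60176636 0.26056727 0.16792416] [-0.43596566 -1.1234354   0.14436855]
[ 0.09992454 -0.00327826  0.0020201 ]
[270.24975083 227.69272779]
```

View pics/side1.png

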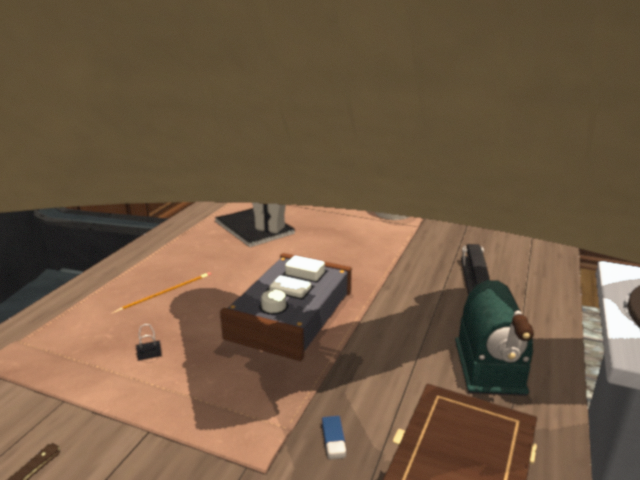

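View pics/top1.png

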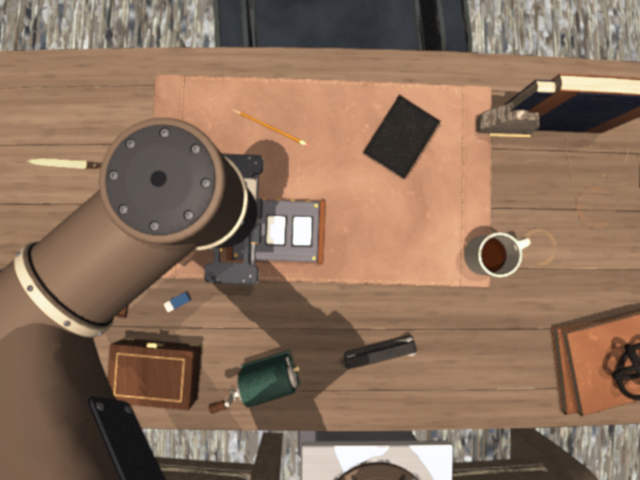

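Fingertips in the side view are at about (269,232), against (270,228) predicted. That is the same 3–4 px offset, so the bias is in the side camera and the lateral aim is right. Next: a 3 mm correction, then down to just above the key.

```bash
python3 -m crank '[[0.03,-0.003,0.002,0,0,0,0],[0.065,-0.003,0.002,0,0,0,0],[0.09,-0.003,0.002,0,0,0,0],[0.09,-0.003,0.002,0,0,0,0],[0.09,-0.003,0.002,0,0,0,0]]'
python3 - <<'E'
from h import *
for n in('side','top'): f=snap(n,n+'2')
s=get_state();print(s['eef_pos'],s['force'])
cv2.imwrite('pics/c3.png',cv2.resize(cv2.imread('pics/side2.png')[215:365,190:370],None,fx=4,fy=4,interpolation=2))
E
```

```text
t: 3.2
eef_pos: [0.6005, 0.2643, 0.0785]
ee_rot: [-2.595, 1.568, 0.515]
force: [0.3, 0.4, 0.7]
width: 0.0008
[0.60046575 0.26453055 0.07855125] [0.76568058 0.2650355  0.49809742]
```

View pics/c3.png

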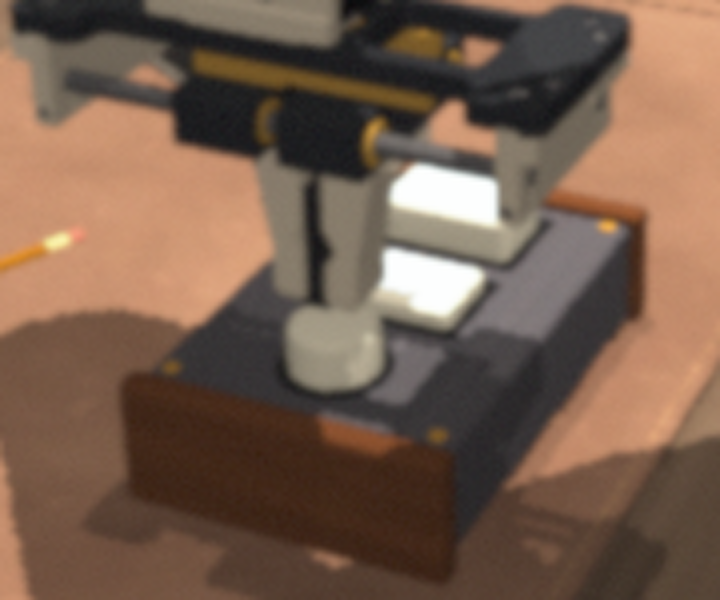

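The fingers are centred over the round key, about 10 mm above it, and well clear of the neighbour. Now pressing.

```bash
python3 -m crank '[[0.006,0,0,0,0,0,0],[0.011,0,0,0,0,0,0],[0.015,0,0,0,0,0,0],[0.019,0,0,0,0,0,0],[0.022,0,0,0,0,0,0],[0.022,0,0,0,0,0,0]]'
```

```text
t: 4.05
eef_pos: [0.5998, 0.2643, 0.0557]
ee_rot: [-2.875, 1.57, 0.235]
force: [-1.8, -0.1, 10.7]
width: 0.0007
```

```bash
python3 -m crank '[[0.001,0,0,0,0,0,0],[0.001,0,0,0,0,0,0],[0.001,0,0,0,0,0,0]]'
python3 - <<'E'
from h import *
snap('side','side3'); 
cv2.imwrite('pics/c4.png',cv2.resize(cv2.imread('pics/side3.png')[215:365,190:370],None,fx=4,fy=4,interpolation=2))
E
```

```text
t: 4.42
eef_pos: [0.5999, 0.2644, 0.0556]
ee_rot: [-2.78, 1.569, 0.33]
force: [-5.0, -0.9, 16.7]
width: 0.0003
```

View pics/c4.png

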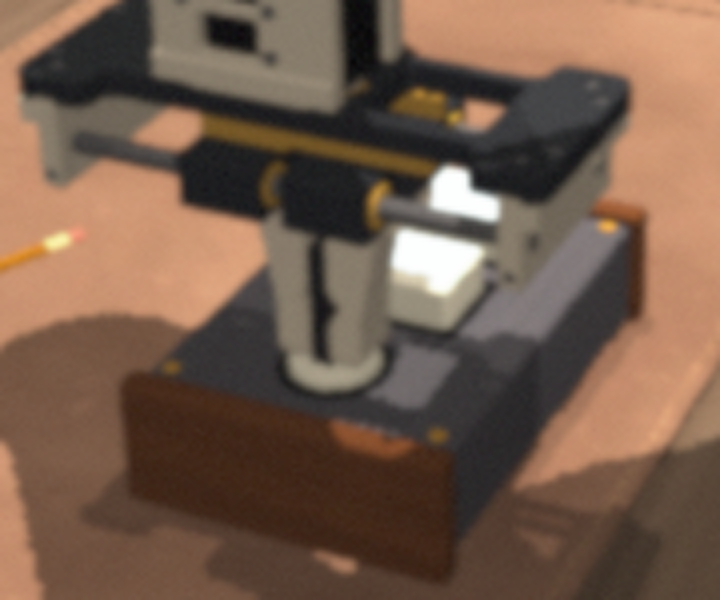

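The round key is at its stop: force is rising with the height steady at 0.0556. The middle oblong has popped up. Now lifting straight off.

```bash
python3 -m crank '[[-0.005,0,0,0,0,0,0],[-0.015,0,0,0,0,0,0],[-0.04,0,0,0,0,0,0],[-0.08,0,0,0,0,0,0],[-0.13,0,0,0,0,0,0],[-0.15,0.04,0,0,0,0,0],[-0.15,0.09,0,0,0,0,0],[-0.15,0.15,0,0,0,0,0],[-0.15,0.15,0,0,0,0,0],[-0.15,0.15,0,0,0,0,0]]'
python3 - <<'E'
from h import *
snap('side','side4'); snap('top','top4')
cv2.imwrite('pics/c5.png',cv2.resize(cv2.imread('pics/side4.png')[215:365,190:370],None,fx=4,fy=4,interpolation=2))
E
```

```text
t: 5.72
eef_pos: [0.5947, 0.1139, 0.2037]
ee_rot: [-0.559, 1.571, 2.549]
force: [0.2, 0.0, 1.1]
width: 0.0003
```

View pics/c5.png

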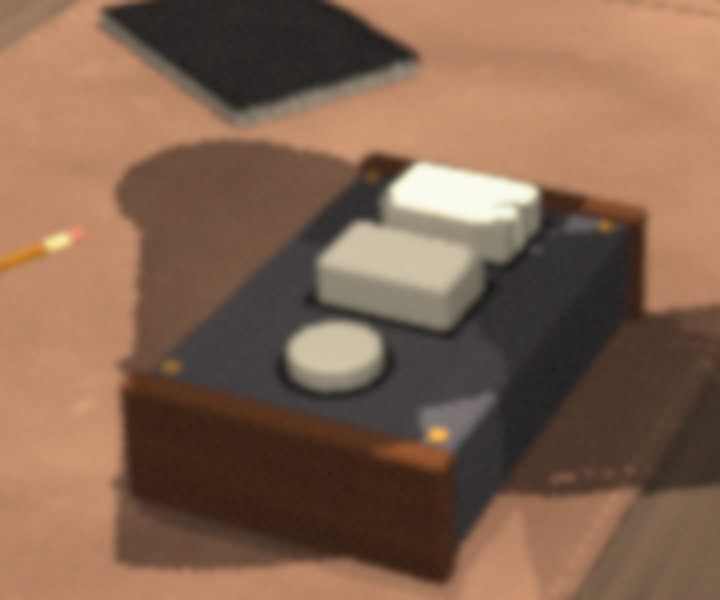

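The round key stays down (crop (335,345)). Both oblong keys are up, and the arm is clear.

```bash
python3 -c "
from station import *
print(job_done())"
```

```text
the job is handed in; nothing more can be done
None
```

The switch-over is done and handed in. With closed fingers I pressed the round key, at the left end of the row, straight down to its stop, then lifted clear.

- **At the stop:** the TCP held at z = 0.0556 m, against 0.0555 m expected, while the force rose from 11 to 17 N. The key itself needs only 1.5 to 3 N. Total time was about 6 s.
- **After lifting:** the last side picture shows the round key staying down by itself. The middle oblong key, which had been latched, is up, and the other oblong key is still up and was never touched. The gripper is about 0.2 m above the desk.
- **Disagreement:** the side camera read about 3 to 4 px low throughout. The gripper's known position showed the same offset, so I aimed with the top camera.

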